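Zero a dial gauge and hold it square on a valve casting's marked spot

ROBOT

A 6-joint arm with a two-finger parallel gripper is mounted at the origin on the work surface. World frame = base frame: x ahead of the robot, y to its left, z up, the work surface at z = 0. Lengths are in m, angles in rad, forces in N, time in s.
With the tool pointing down it reaches from about 0.35 to 0.85 m from the base axis. Payload 8.1 kg.
Tool frame: the origin (TCP) lies midway between the tips of the shut fingers; the grasp point (between the pads) lies 19 mm behind it; z points along the fingers, y is the line along which they close (so a half turn about z gives the same grasp; the last joint's range is limited). The gripper opens to 85 mm and grips with 20 to 120 N. Pads are 22 mm wide; open, the fingers measure 114 mm over their backs; the gripper's body (76 mm by 85 mm) begins 54 mm behind the grasp point. The pads swing forward as they close: fully open they stand 13 mm farther back than shut.
Start: joints at [1.223, 0.13, 1.488, -0, 1.523, -0.085], TCP at [0.156, 0.579, 0.197] pointing down, gripper open.
Joint ranges: [-2.96, 2.96], [-0.89, 2.26], [0.02, 2.5], [-1.34, 4.48], [0, 2.73], [-2.66, 2.66]. Speed limits (rad/s): [2.39, 2.39, 2.79, 3.14, 3.14, 3.14].

INTERFACE

Orientations are given as [roll, pitch, yaw] about the fixed x, y, z axes, in that order (R = Rz(yaw) Ry(pitch) Rx(roll)).
In Python, from bench import env gives the robot as it stands.
- The arm moves only by the tool servo_tool, never from a script. Its argument "series" is a list of rows, each an object of numbers: "x", "y", "z": the shift along the world's x, y, z in units of 0.5 m (1.0 is 0.5 m); "ax", "ay", "az": the turn, a rotation vector about the world's x, y, z in units of 45 degrees (1.0 is 45 degrees); "grip": the closure, from 0 (fully open) to 1 (shut). In form: [{"x": .., "y": .., "z": .., "ax": .., "ay": .., "az": .., "grip": ..}, ...]. A call has 1 to 8 rows; each row is the pose to reach, as a shift and turn from the pose commanded when the call began; what a row does not reach only later rows make up. A row lasts 1/10 s, in which the tool goes at most 50 mm and 8.59 degrees, less where a joint would pass 70% of its speed; a pose out of reach is approached as far as the arm can. A call with a number of a shift or a turn outside -1 to 1 is refused whole. A call with a gripper value outside its range is refused whole. The fingers move at their own pace and stop on an object; "newtons" is the grip in N (left out, the last holds). Time passes only in rows, so rows that repeat a pose let the fingers close. It gives the time, the measured TCP pose, the force, the opening and the grip force at its end, in the units of the state.
- env.get_state(): the state, without advancing time (a new reading comes with each control period).
- env.read_camera(name): name is "scene" or "top" or "wrist"; returns the picture (420x560x3 uint8, blue, green, red); there is no depth.
- env.camera_model(name): a dict with "fx", "fy", "cx", "cy" (pixels), "k1" (the pictures are not rectified: a ray, as slopes to the right and down, at radius r is drawn at 1 + k1 r^2 times it, then the intrinsics apply), "world_to_cam" (4x4, takes a point from world to camera coordinates). Camera axes: x right, y up, looking along -z (the intrinsics and any distortion apply to the point x, -y, -z); pixel columns grow to the right and rows downward; lengths in m; the calibration is good to about 2 mm. A picture is of the moment at which its call begins: read the wrist's pose just before it. camera_model takes no time and is no camera call; for the wrist camera it gives the pose at the moment of the call.
- env.close_job(): hands the job in; it is judged then, once.
The state is a dict: "clock": time; "joint_pos": joint angles; "qd": joint speeds; "joint_torque": joint torques, N m; "eef_pos": TCP position; "tool_rot": TCP orientation; "contact_force": force on the tool from outside, world axes, zero at the start; "moment": the same for the moment, N m; "width": finger opening in m; "gripper_force": force on a finger pad.
Only numpy, scipy, OpenCV 4.12 (cv2) and the standard library are available. Lean on these libraries where they do the work, as an engineer would, in place of code of your own. Each camera call takes 0.05 s, during which the arm holds its last target. There are 200 camera calls.

TASK

Lift the dial gauge out of its stand and set it: holding it upright, press its plunger gently onto the middle of the plain steel setting disc until the plunger is about half pushed in, and stay there for about a second. Then carry it to the valve casting and hold it square to the sloping round face with the plunger tip inside the scribed ring, again about half pushed in. Finish like that, still gripping the gauge and holding it steady on the spot: do not put it down, never drive it hard against the disc or the casting, and leave the other things on the bench alone.

Things in the scene. Friction and masses are not known exactly. Their poses are not given: they have to be found in the camera images.
- gauge: Loose dial gauge, about 0.18 kg, upright in the stand at first. Origin on the stem axis under the collar (which rests on the stand's top); z up the stem, away from the tip; dial looks to +x. Collar dia 24, z 0 to 8 mm. Stem dia 10, z 0 to -22. Plunger dia 5 below it, ball tip at z -42 when fully out. Yaw within 0.6 rad of the stand's.
- case (a point): Centre of the gauge's round steel dial case, 34 mm above the gauge's origin on its z. Case 56 mm in diameter, 24 mm thick, flat white-dialled front and flat back at gauge x +12 and -12 mm: grasp across these from above. Case top 28 mm above this point, a small cap 5 mm higher.
- tip (a point): The very end of the plunger's ball tip (6 mm ball). It moves with the plunger: on the gauge's axis at z = -42 mm plus the plunger's travel.
- plunger (a joint): Plunger travel in m: 0 fully out (free), growing as the tip is pushed into the gauge, 0.010 fully in (hard stop). Spring: 0.9 N to start, 300 N/m, so about 2.4 N at half travel (0.005).
- stand: Fixed wooden block 70 x 70 x 60 mm with an upright through hole 16 mm in diameter in its middle. Origin at the centre of its underside, z up.
- disc: Fixed plain steel setting disc, 54 mm in diameter, 30 mm high, flat level top. Origin at the centre of its underside, so the middle of the top is at z = +30 mm.
- casting: Fixed aluminium valve casting, bolted down: foot 130 x 90 mm (x by y) and 14 mm thick, body about 50 mm high with a cross tube along y, and a leaning round boss on its -x half whose top face carries the scribed ring. Highest point 83 mm. Origin at the centre of its underside, z up.
- face: The flat round top face of the casting's leaning boss, 48 mm in diameter. Origin at the middle of the face, which is the middle of the scribed dark ring (15 mm outside, 12 mm inside diameter) with a centre dot: the marked spot. z is the face's outward normal, 20 degrees from vertical, leaning to the casting's -x side; y is level. It lies at x = -12 mm, z = +75 mm in the casting's frame.
- beaker: Bystander: loose clear plastic beaker, 84 mm wide, 110 mm high. Origin at the centre of its underside.
- lamp: Bystander: loose grey inspection lamp lying along its x, 130 x 34 x 26 mm. Origin at the centre of its underside.
- flange: Bystander: loose aluminium ring flange, 56 mm across, 14 mm high. Origin at the centre of its underside.
- pad: Bystander: loose red-brown scouring pad, 100 x 70 x 16 mm. Origin at the centre of its underside.
There are look-alikes about, which are no part of the job. What is shaped like the gauge but blue or yellow is not meant.

How it is judged:
On the way:
1. gauge held upright (within 7 degrees) with the tip within 10 mm of the middle of the setting disc's top and the plunger 2 to 8 mm in (value of joint plunger between 0.002 and 0.008 m and horizontal distance between tip and disc below 0.01 m and z of tip in the frame of disc above 0.026 m and contact force between gauge and disc above 0.3 N and angle between gauge's own z axis and vertical below 0.12 rad and contact force between the fingers and gauge above 1 N), for 0.6 s.
At the end, for the whole second after the job is handed in: After the upright touch on the setting disc, the gripped gauge is held still (under 10 mm/s) with its tip within 6 mm of the middle of the ring, its axis within 7 degrees of the sloping face's normal, the plunger 2 to 8 mm in and 0.5 to 6 N on the casting, the gauge carried by the gripper alone (value of joint plunger between 0.002 and 0.008 m and distance between tip and face below 0.006 m and angle between the z axis of gauge and the z axis of face, either way round below 0.12 rad and contact force between gauge and casting between 0.5 and 6 N and contact force between the fingers and gauge above 1 N and contact force between gauge and stand below 0.05 N and contact force between gauge and disc below 0.05 N and linear speed of gauge below 0.01 m/s); the arm keeps its last pose, push and grip.
It fails at once if the gauge is driven hard (over 15 N) against the disc or the casting (contact force between gauge and disc above 15 N or contact force between gauge and casting above 15 N).
It fails at once if a bystander is shifted by more than 10 mm (distance of any of beaker, lamp, flange, pad from where it was at the start of the episode above 0.01 m).
It also fails if it takes over 54 s, if anything falls off the work surface, if the arm or the gripper's body presses on something with over 40 N, if the wrist force passes 120 N, or if a joint passes its speed limit or range.

## Working session

There is one attempt and no reset: what is moved stays moved. The work goes in short steps, Python scripts to look and compute and a tool call to move; the robot and the scene stay as the last step left them, time stands still between calls to the robot, and variables do not carry over. Pictures are saved under pics/ and viewed, at most 10 in all, crops included, and the job is handed in when it is done.

Besides the shell and the picture viewer there is one more tool, called after "Emit:" as name([rows], argument=value, ...), one row to a line, values as JSON. servo_tool: Moves the arm, as the interface text tells. Its arguments: {"type":"object","properties":{"series":{"type":"array","items":{"type":"object","properties":{"x":{"type":"number"},"y":{"type":"number"},"z":{"type":"number"},"ax":{"type":"number"},"ay":{"type":"number"},"az":{"type":"number"},"grip":{"type":"number"}}}},"newtons":{"type":"number"}},"required":["series"]}

```bash
mkdir -p pics; ls; python3 - <<'E'
from bench import env
import cv2,numpy as np
np.set_printoptions(precision=4,suppress=True)
for n in ["top","scene"]:
    im=env.read_camera(n); cv2.imwrite(f"pics/{n}0.png",im)
    m=env.camera_model(n); print(n,m)
print(env.get_state())
E
```

```text
pics
top {'fx': 417.4227211817226, 'fy': 417.4227211817226, 'cx': 273.43760822726244, 'cy': 210.51376626697206, 'k1': -0.014921058622980368, 'world_to_cam': array([[-0.0091, -1.    ,  0.0028, -0.0789],
       [ 0.9845, -0.0085,  0.175 , -0.5389],
       [-0.175 ,  0.0044,  0.9846, -0.9207],
       [ 0.    ,  0.    ,  0.    ,  1.    ]])}
scene {'fx': 381.3486545300061, 'fy': 381.3486545300061, 'cx': 282.01682174950827, 'cy': 212.525635447814, 'k1': -0.07228458284894035, 'world_to_cam': array([[-0.8299,  0.5579, -0.0001,  0.4638],
       [-0.4442, -0.6607,  0.605 ,  0.1266],
       [ 0.3374,  0.5022,  0.7962, -1.2318],
       [ 0.    ,  0.    ,  0.    ,  1.    ]])}
{'clock': 0.1, 'joint_pos': array([ 1.2226,  0.1311,  1.4891,  0.    ,  1.523 , -0.0854]), 'qd': array([ 0.0002, -0.0009, -0.003 , -0.    , -0.0015, -0.002 ]), 'joint_torque': array([  0.0016, -57.0946, -50.1947,   0.0001,   0.0079,   0.    ]), 'eef_pos': array([0.1556, 0.5789, 0.1961]), 'tool_rot': array([-3.14  , -0.0002,  2.8788]), 'contact_force': array([-0.2635, -0.3605,  0.1688]), 'moment': array([-0.039 ,  0.0648, -0.0063]), 'gripper_force': 0.0, 'width': 0.0853541458625722}
```

View pics/top0.png

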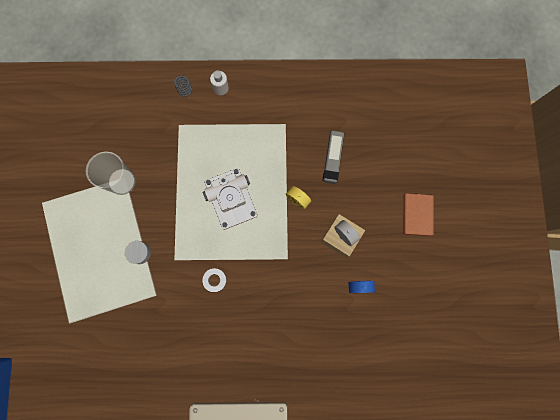

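View pics/scene0.png

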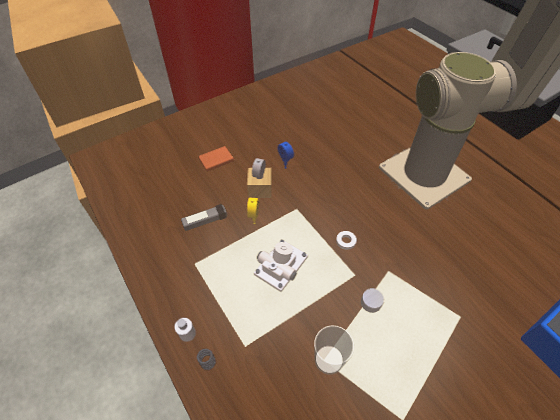

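The top view shows the gauge in its stand at (346,233), the casting at (230,198), the steel disc at (137,252), the beaker at (105,170) and the flange at (214,280). The yellow look-alike is at (299,197) and the blue one at (362,287). I'll zoom in on the casting and the stand.

```bash
cat > h.py <<'E'
from bench import env
import cv2,numpy as np
from scipy.spatial.transform import Rotation as R
np.set_printoptions(precision=4,suppress=True)
def ray(m,u,v):
    K=np.array([[m['fx'],0,m['cx']],[0,m['fy'],m['cy']],[0,0,1]])
    p=cv2.undistortPoints(np.array([[[u,v]]],float),K,np.array([m['k1'],0,0,0,0.]))[0,0]
    T=np.array(m['world_to_cam']);d=T[:3,:3].T@np.array([p[0],-p[1],-1]);return -T[:3,:3].T@T[:3,3],d/np.linalg.norm(d)
def onz(m,u,v,z):
    o,d=ray(m,u,v);return o+d*(z-o[2])/d[2]
def tri(rays):
    A=sum(np.eye(3)-np.outer(d,d) for o,d in rays);b=sum((np.eye(3)-np.outer(d,d))@o for o,d in rays)
    return np.linalg.solve(A,b)
def proj(m,p):
    T=np.array(m['world_to_cam']);c=T[:3,:3]@p+T[:3,3];a,b=c[0]/-c[2],-c[1]/-c[2];s=1+m['k1']*(a*a+b*b)
    return np.array([m['cx']+m['fx']*a*s,m['cy']+m['fy']*b*s])
E
python3 - <<'E'
from h import *
t=cv2.imread('pics/top0.png');s=cv2.imread('pics/scene0.png')
c=lambda im,u,v:cv2.resize(im[v:v+60,u:u+80],(400,300),interpolation=cv2.INTER_CUBIC)
cv2.imwrite('pics/c.png',np.vstack([np.hstack([c(t,190,167),c(t,305,205)]),np.hstack([c(s,245,232),c(s,220,145)])]))
T=env.camera_model('top');S=env.camera_model('scene')
print('disc',onz(T,137,252,.015),onz(S,373,300,.03));print('stand',onz(T,344,235,.06));print('face',onz(T,230,198,.075));print('flange',onz(T,214,280,.014))
print('beaker',onz(T,122,181,0),'lamp',onz(T,333,157,.02),'yellow',onz(T,299,197,.06),'blue',onz(T,362,287,.06))
E
```

```text
disc [0.4473 0.239  0.015 ] [0.4512 0.2425 0.03  ]
stand [ 0.4782 -0.2432  0.06  ]
face [0.563  0.0146 0.075 ]
flange [0.3807 0.0564 0.014 ]
beaker [0.6239 0.2894 0.    ] lamp [ 0.6747 -0.2306  0.02  ] yellow [ 0.5671 -0.1428  0.06  ] blue [ 0.3617 -0.2788  0.06  ]
```

View pics/c.png

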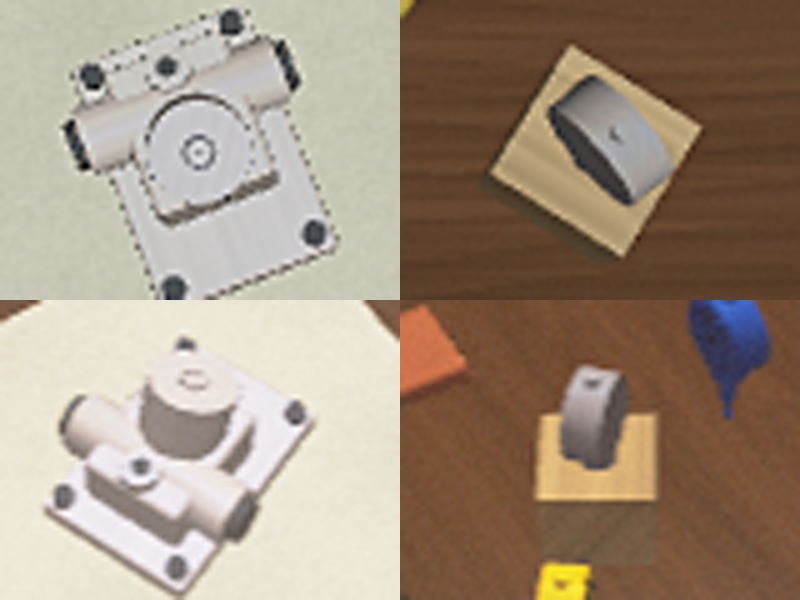

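The crops show the casting's ring at top-view pixel (230,197). Its foot bolts are at about (208,182), (236,171), (253,214) and (225,225). The boss sits on the robot's side, and the gauge case is seen nearly edge-on. I'll work out the casting pose and start moving; the path passes over the disc and casting so the wrist camera can take closer looks.

```bash
python3 - <<'E'
from h import *
T=env.camera_model('top');S=env.camera_model('scene')
b=[onz(T,190+u/5,167+v/5,.018)[:2] for u,v in [(92,77),(231,22),(315,233),(174,288)]]
b=np.array(b);print(b,b.mean(0));ey=b[0]-b[1]+b[3]-b[2];ex=b[0]-b[3]+b[1]-b[2]
print('yaw',np.arctan2(ex[1],ex[0]),np.arctan2(-ey[0],ey[1]))
print('face',tri([ray(T,190+199/5,167+152/5),ray(S,245+192/5,232+80/5)]))
y=np.arctan2(ex[1],ex[0]);print('face exp',b.mean(0)-.012*np.array([np.cos(y),np.sin(y)]))
m=env.camera_model('wrist');W=np.linalg.inv(m['world_to_cam']);s=env.get_state()
Rt=R.from_euler('xyz',s['tool_rot']).as_matrix();print('cam in tool',Rt.T@(W[:3,3]-s['eef_pos']));print(Rt.T@W[:3,:3],m['fx'])
E
```

```text
[[ 0.6139  0.073 ]
 [ 0.6409  0.0059]
 [ 0.5364 -0.0349]
 [ 0.5104  0.0321]] [0.5754 0.019 ]
yaw 0.3742847316007121 0.37544299818025717
face [0.5649 0.0154 0.0721]
face exp [0.5642 0.0146]
cam in tool [ 0.0694 -0.0015 -0.1772]
[[-0.0007  0.9607  0.2777]
 [ 1.      0.0009 -0.0004]
 [-0.0007  0.2777 -0.9607]] 378.4624873085964
```

Emit:
servo_tool([
  {"x": 0.5, "y": -0.66, "z": 0.2, "az": -1.0, "grip": 0},
  {"x": 0.5, "y": -0.66, "z": 0.2, "az": -1.0, "grip": 0},
  {"x": 0.5, "y": -0.66, "z": 0.2, "az": -1.0, "grip": 0},
  {"x": 0.5, "y": -0.66, "z": 0.2, "az": -1.0, "grip": 0},
  {"x": 0.5, "y": -0.66, "z": 0.2, "az": -1.0, "grip": 0},
  {"x": 0.5, "y": -0.66, "z": 0.2, "az": -1.0, "grip": 0},
  {"x": 0.5, "y": -0.66, "z": 0.2, "az": -1.0, "grip": 0},
  {"x": 0.5, "y": -0.66, "z": 0.2, "az": -1.0, "grip": 0},
])

```text
invalid input at $.series[0]: expected keys x, y, z, ax, ay, az, grip
```

Emit:
servo_tool([
  {"x": 0.5, "y": -0.66, "z": 0.2, "ax": 0, "ay": 0, "az": -1.0, "grip": 0},
  {"x": 0.5, "y": -0.66, "z": 0.2, "ax": 0, "ay": 0, "az": -1.0, "grip": 0},
  {"x": 0.5, "y": -0.66, "z": 0.2, "ax": 0, "ay": 0, "az": -1.0, "grip": 0},
  {"x": 0.5, "y": -0.66, "z": 0.2, "ax": 0, "ay": 0, "az": -1.0, "grip": 0},
  {"x": 0.5, "y": -0.66, "z": 0.2, "ax": 0, "ay": 0, "az": -1.0, "grip": 0},
  {"x": 0.5, "y": -0.66, "z": 0.2, "ax": 0, "ay": 0, "az": -1.0, "grip": 0},
  {"x": 0.5, "y": -0.66, "z": 0.2, "ax": 0, "ay": 0, "az": -1.0, "grip": 0},
  {"x": 0.5, "y": -0.66, "z": 0.2, "ax": 0, "ay": 0, "az": -1.0, "grip": 0},
])

```text
clock: 0.9
eef_pos: [0.3912, 0.2677, 0.2911]
tool_rot: [-3.141, -0.0, 2.094]
contact_force: [0.7, 1.0, 0.2]
width: 0.0855
gripper_force: 0.0
```

```bash
python3 - <<'E'
from h import *
m=env.camera_model('wrist');im=env.read_camera('wrist');cv2.imwrite('pics/w1.png',im)
print(proj(m,np.array([.449,.241,.03])))
np.save('w1.npy',m,allow_pickle=True)
E
```

```text
[305.6978 196.3676]
```

Emit:
servo_tool([
  {"x": 0.2, "y": -0.5, "z": 0.04, "ax": 0, "ay": 0, "az": -0.8, "grip": 0},
  {"x": 0.2, "y": -0.5, "z": 0.04, "ax": 0, "ay": 0, "az": -0.8, "grip": 0},
  {"x": 0.2, "y": -0.5, "z": 0.04, "ax": 0, "ay": 0, "az": -0.8, "grip": 0},
  {"x": 0.2, "y": -0.5, "z": 0.04, "ax": 0, "ay": 0, "az": -0.8, "grip": 0},
  {"x": 0.2, "y": -0.5, "z": 0.04, "ax": 0, "ay": 0, "az": -0.8, "grip": 0},
  {"x": 0.2, "y": -0.5, "z": 0.04, "ax": 0, "ay": 0, "az": -0.8, "grip": 0},
  {"x": 0.2, "y": -0.5, "z": 0.04, "ax": 0, "ay": 0, "az": -0.8, "grip": 0},
])

```text
clock: 1.65
eef_pos: [0.4911, 0.017, 0.3103]
tool_rot: [-3.141, 0.001, 1.461]
contact_force: [0.7, 0.5, -0.4]
width: 0.0855
gripper_force: 0.0
```

View pics/w1.png

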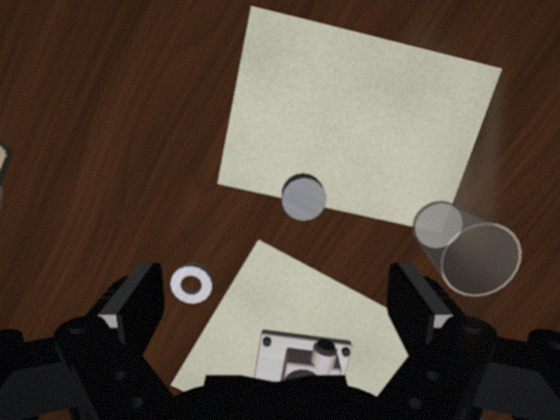

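The wrist view shows the disc's top centred near (304,199), the beaker at right and the casting at bottom. That agrees with the estimate.

```bash
python3 - <<'E'
from h import *
m1=np.load('w1.npy',allow_pickle=True).item();print('disc',onz(m1,304,199,.03))
m=env.camera_model('wrist');im=env.read_camera('wrist');cv2.imwrite('pics/w2.png',im)
print(proj(m,np.array([.564,.015,.075])))
np.save('w2.npy',m,allow_pickle=True)
E
```

```text
disc [0.4489 0.2372 0.03  ]
[340.7918 151.6606]
```

Emit:
servo_tool([
  {"x": 0.0, "y": -0.52, "z": 0.0, "ax": 0, "ay": 0, "az": -0.9, "grip": 0},
  {"x": 0.0, "y": -0.52, "z": 0.0, "ax": 0, "ay": 0, "az": -0.9, "grip": 0},
  {"x": 0.0, "y": -0.52, "z": 0.0, "ax": 0, "ay": 0, "az": -0.9, "grip": 0},
  {"x": 0.0, "y": -0.52, "z": 0.0, "ax": 0, "ay": 0, "az": -0.9, "grip": 0},
  {"x": 0.0, "y": -0.52, "z": 0.0, "ax": 0, "ay": 0, "az": -0.9, "grip": 0},
  {"x": 0.0, "y": -0.52, "z": 0.0, "ax": 0, "ay": 0, "az": -0.9, "grip": 0},
  {"x": 0.0, "y": -0.52, "z": 0.0, "ax": 0, "ay": 0, "az": -0.9, "grip": 0},
  {"x": 0.0, "y": -0.52, "z": 0.0, "ax": 0, "ay": 0, "az": -0.9, "grip": 0},
])

```text
clock: 2.5
eef_pos: [0.491, -0.2386, 0.3108]
tool_rot: [-3.141, -0.001, 0.76]
contact_force: [-0.4, 0.1, 0.4]
width: 0.0854
gripper_force: 0.0
```

```bash
python3 - <<'E'
from h import *
m=env.camera_model('wrist');im=env.read_camera('wrist');cv2.imwrite('pics/w3.png',im)
print(proj(m,np.array([.478,-.243,.06])))
np.save('w3.npy',m,allow_pickle=True)
a=cv2.imread('pics/w2.png');c=proj(np.load('w2.npy',allow_pickle=True).item(),np.array([.564,.015,.075])).astype(int)
def cr(im,c,w=100,h=75):
    u=int(np.clip(c[0]-w/2,0,560-w));v=int(np.clip(c[1]-h/2,0,420-h));print(u,v);return cv2.resize(im[v:v+h,u:u+w],(400,300),interpolation=cv2.INTER_CUBIC)
g=proj(m,np.array([.478,-.243,.09]))
cv2.imwrite('pics/c2.png',np.vstack([np.hstack([cr(a,c),cr(im,g)]),np.hstack([cv2.resize(a,(400,300)),cv2.resize(im,(400,300))])]))
E
```

```text
[268.7713 166.887 ]
290 113
218 134
```

View pics/c2.png

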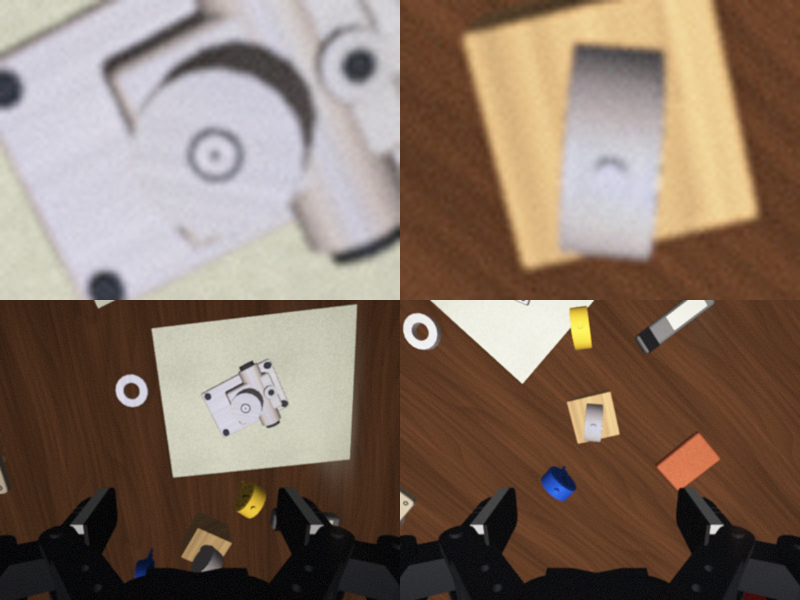

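The wrist crops show the ring centre at pixel (344,152) in w2. In w3 the gauge cap is at (271,176) and the case's long axis is near vertical, about 3° off. The yellow and blue gauges are clear of the grasp.

```bash
python3 - <<'E'
from h import *
T=env.camera_model('top')
m2=np.load('w2.npy',allow_pickle=True).item();m=np.load('w3.npy',allow_pickle=True).item()
print('face',onz(m2,290+215/4,113+155/4,.075),tri([ray(m2,290+215/4,113+155/4),ray(T,190+199/5,167+152/5)]))
f=lambda u,v,z:onz(m,218+(u-400)/4,134+v/4,z)
print('cap',f(612,172,.127))
for p,q in [((575,47),(562,245)),((663,50),(652,257)),((619,48),(607,251))]:
    a,b=f(*p,.1),f(*q,.1);d=a-b;print('inplane',np.arctan2(d[1],d[0]),(a+b)/2)
print('collar/stand ctr',np.mean([f(*p,.06) for p in [(463,35),(715,-15),(757,215),(526,268)]],0))
E
```

```text
face [0.5672 0.0145 0.075 ] [0.5658 0.0148 0.075 ]
cap [ 0.4823 -0.2435  0.127 ]
inplane 0.6845035903989194 [ 0.4747 -0.2346  0.1   ]
inplane 0.7128709015836233 [ 0.4892 -0.2529  0.1   ]
inplane 0.6989555558717879 [ 0.482  -0.2437  0.1   ]
collar/stand ctr [ 0.4811 -0.2449  0.06  ]
```

Emit:
servo_tool([
  {"x": -0.018, "y": -0.01, "z": -0.1, "ax": 0, "ay": 0, "az": -0.076, "grip": 0},
  {"x": -0.018, "y": -0.01, "z": -0.2, "ax": 0, "ay": 0, "az": -0.076, "grip": 0},
  {"x": -0.018, "y": -0.01, "z": -0.29, "ax": 0, "ay": 0, "az": -0.076, "grip": 0},
  {"x": -0.018, "y": -0.01, "z": -0.37, "ax": 0, "ay": 0, "az": -0.076, "grip": 0},
  {"x": -0.018, "y": -0.01, "z": -0.42, "ax": 0, "ay": 0, "az": -0.076, "grip": 0},
  {"x": -0.018, "y": -0.01, "z": -0.45, "ax": 0, "ay": 0, "az": -0.076, "grip": 0},
  {"x": -0.018, "y": -0.01, "z": -0.466, "ax": 0, "ay": 0, "az": -0.076, "grip": 0},
  {"x": -0.018, "y": -0.01, "z": -0.466, "ax": 0, "ay": 0, "az": -0.076, "grip": 0},
])

```text
clock: 3.35
eef_pos: [0.4819, -0.2447, 0.0779]
tool_rot: [-3.141, -0.0, 0.7]
contact_force: [0.2, -0.8, 0.4]
width: 0.0855
gripper_force: 0.0
```

Emit:
servo_tool([
  {"x": 0, "y": 0, "z": 0, "ax": 0, "ay": 0, "az": 0, "grip": 1},
  {"x": 0, "y": 0, "z": 0, "ax": 0, "ay": 0, "az": 0, "grip": 1},
  {"x": 0, "y": 0, "z": 0, "ax": 0, "ay": 0, "az": 0, "grip": 1},
  {"x": 0, "y": 0, "z": 0, "ax": 0, "ay": 0, "az": 0, "grip": 1},
  {"x": 0, "y": 0, "z": 0, "ax": 0, "ay": 0, "az": 0, "grip": 1},
  {"x": 0, "y": 0, "z": 0, "ax": 0, "ay": 0, "az": 0, "grip": 1},
  {"x": 0, "y": 0, "z": 0, "ax": 0, "ay": 0, "az": 0, "grip": 1},
  {"x": 0, "y": 0, "z": 0, "ax": 0, "ay": 0, "az": 0, "grip": 1},
], newtons=50)

```text
clock: 4.15
eef_pos: [0.482, -0.2457, 0.0788]
tool_rot: [3.141, -0.0, 0.698]
contact_force: [-2.1, 1.9, 6.3]
width: 0.0226
gripper_force: 49.3
```

Emit:
servo_tool([
  {"x": 0, "y": 0, "z": 0.04, "ax": 0, "ay": 0, "az": 0, "grip": 1},
  {"x": 0, "y": 0, "z": 0.12, "ax": 0, "ay": 0, "az": 0, "grip": 1},
  {"x": 0, "y": 0, "z": 0.2, "ax": 0, "ay": 0, "az": 0, "grip": 1},
  {"x": 0, "y": 0, "z": 0.28, "ax": 0, "ay": 0, "az": 0, "grip": 1},
  {"x": 0, "y": 0.08, "z": 0.32, "ax": 0, "ay": 0, "az": 0, "grip": 1},
  {"x": -0.02, "y": 0.17, "z": 0.32, "ax": 0, "ay": 0, "az": 0, "grip": 1},
  {"x": -0.04, "y": 0.26, "z": 0.32, "ax": 0, "ay": 0, "az": 0, "grip": 1},
  {"x": -0.06, "y": 0.35, "z": 0.32, "ax": 0, "ay": 0, "az": 0, "grip": 1},
])

```text
clock: 4.95
eef_pos: [0.4509, -0.0691, 0.2376]
tool_rot: [-3.141, -0.0, 0.698]
contact_force: [1.3, 2.4, -1.9]
width: 0.0226
gripper_force: 50.1
```

Emit:
servo_tool([
  {"x": 0, "y": 0.09, "z": 0, "ax": 0, "ay": 0, "az": 0, "grip": 1},
  {"x": 0, "y": 0.18, "z": 0, "ax": 0, "ay": 0, "az": 0, "grip": 1},
  {"x": 0, "y": 0.27, "z": 0, "ax": 0, "ay": 0, "az": 0, "grip": 1},
  {"x": 0, "y": 0.36, "z": 0, "ax": 0, "ay": 0, "az": 0, "grip": 1},
  {"x": 0, "y": 0.45, "z": 0, "ax": 0, "ay": 0, "az": 0, "grip": 1},
  {"x": -0.005, "y": 0.53, "z": 0, "ax": 0, "ay": 0, "az": 0, "grip": 1},
  {"x": -0.005, "y": 0.58, "z": -0.05, "ax": 0, "ay": 0, "az": 0, "grip": 1},
  {"x": -0.005, "y": 0.61, "z": -0.1, "ax": 0, "ay": 0, "az": 0, "grip": 1},
])

```text
clock: 5.75
eef_pos: [0.4492, 0.237, 0.1878]
tool_rot: [3.141, -0.002, 0.701]
contact_force: [0.1, 0.1, -2.2]
width: 0.0227
gripper_force: 50.1
```

```bash
python3 - <<'E'
from h import *
s=env.get_state();print(s['eef_pos'],s['tool_rot'],s['contact_force'],s['width'],s['gripper_force'])
a=env.read_camera('scene');t=env.read_camera('top');cv2.imwrite('pics/s4.png',a);cv2.imwrite('pics/t4.png',t)
S=env.camera_model('scene');T=env.camera_model('top')
p=s['eef_pos']-[0,0,.03]
def cr(im,c,w=100,h=75):
    u=int(np.clip(c[0]-w/2,0,560-w));v=int(np.clip(c[1]-h/2,0,420-h));print(u,v);return cv2.resize(im[v:v+h,u:u+w],(800//2,300),interpolation=cv2.INTER_CUBIC)
print(proj(S,s['eef_pos']-[0,0,.0608]),proj(S,s['eef_pos']))
w=env.read_camera('wrist');cv2.imwrite('pics/w4.png',w)
cv2.imwrite('pics/c3.png',np.vstack([np.hstack([cr(a,proj(S,p)),cr(t,proj(T,p))]),np.hstack([cv2.resize(w,(400,300)),cv2.resize(a,(400,300))])]))
E
```

```text
[0.4492 0.237  0.1878] [ 3.1414 -0.0019  0.7007] [ 0.0515  0.1051 -2.1522] 0.022682769022635923 50.08046570699662
[380.2633 279.732 ] [386.14   266.5934]
333 235
65 208
```

View pics/c3.png

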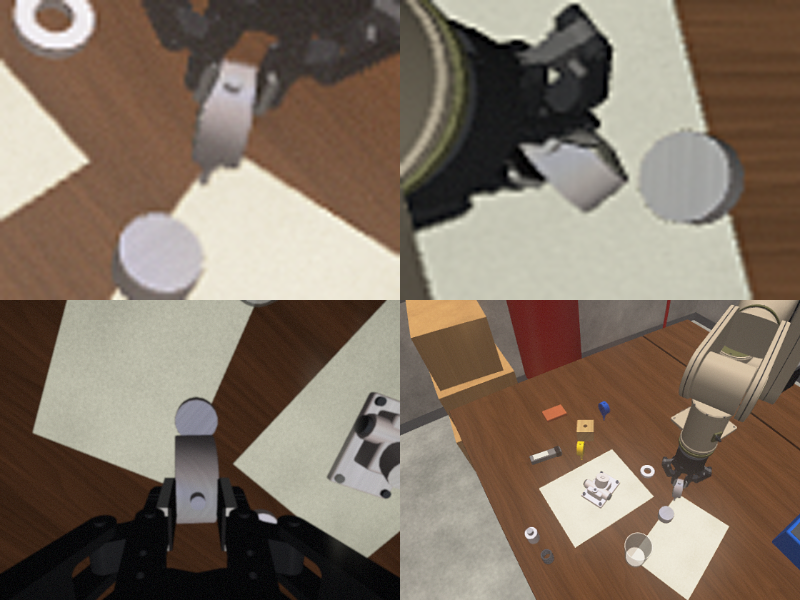

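The gauge hangs from the gripper with its case gripped squarely, and the disc is just beyond it in the wrist view. I'll check the tilt and tip in an enlarged scene crop with the predicted points marked.

```bash
python3 - <<'E'
from h import *
a=cv2.imread('pics/s4.png');S=env.camera_model('scene');T=env.camera_model('top')
print('disc',onz(T,136.25,252.25,.03),onz(S,333+160/4,235+238/4,.03))
c=a[245:295,365:410];k=12;C=cv2.resize(c,None,fx=k,fy=k,interpolation=cv2.INTER_CUBIC)
e=np.array([.4492,.237,.1878])
for dz in [.067,.047,0.0+.015,-.0188,-.0408,-.0608]:
    q=proj(S,e+[0,0,dz-.0018+.0018]);cv2.circle(C,tuple(int(x) for x in (q-[365,245]+.5)*k),3,(0,0,255),-1)
t=cv2.imread('pics/t4.png')
cv2.imwrite('pics/c4.png',C)
E
```

```text
disc [0.4456 0.2359 0.03  ] [0.4413 0.2314 0.03  ]
```

View pics/c4.png

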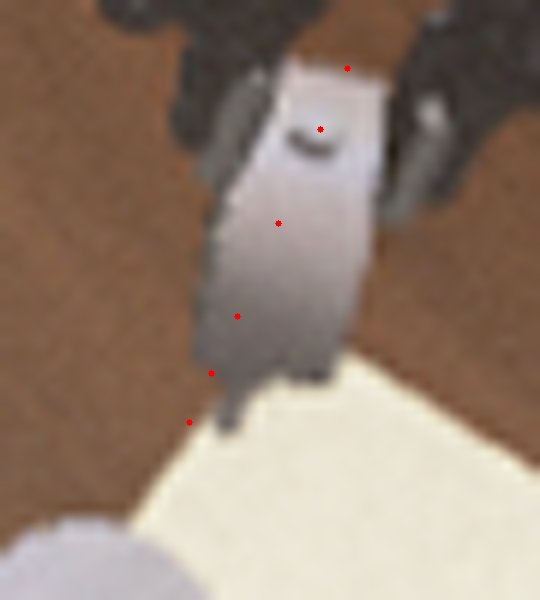

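Emit:
servo_tool([
  {"x": 0, "y": 0, "z": 0, "ax": 0, "ay": 0, "az": 1, "grip": 1},
  {"x": 0, "y": 0, "z": 0, "ax": 0, "ay": 0, "az": 1, "grip": 1},
  {"x": 0, "y": 0, "z": 0, "ax": 0, "ay": 0, "az": 1, "grip": 1},
  {"x": 0, "y": 0, "z": 0, "ax": 0, "ay": 0, "az": 1, "grip": 1},
  {"x": 0, "y": 0, "z": 0, "ax": 0, "ay": 0, "az": 1, "grip": 1},
  {"x": 0, "y": 0, "z": 0, "ax": 0, "ay": 0, "az": 1, "grip": 1},
  {"x": 0, "y": 0, "z": 0, "ax": 0, "ay": 0, "az": 1, "grip": 1},
])

```text
clock: 6.6
eef_pos: [0.4501, 0.2336, 0.1895]
tool_rot: [3.14, -0.001, 1.483]
contact_force: [-0.8, -0.9, -1.7]
width: 0.0221
gripper_force: 50.1
```

Emit:
servo_tool([
  {"x": 0, "y": 0, "z": 0, "ax": 0, "ay": 0, "az": 1, "grip": 1},
  {"x": 0, "y": 0, "z": 0, "ax": 0, "ay": 0, "az": 1, "grip": 1},
  {"x": 0, "y": 0, "z": 0, "ax": 0, "ay": 0, "az": 1, "grip": 1},
  {"x": 0, "y": 0, "z": 0, "ax": 0, "ay": 0, "az": 1, "grip": 1},
  {"x": 0, "y": 0, "z": 0, "ax": 0, "ay": 0, "az": 1, "grip": 1},
  {"x": 0, "y": 0, "z": 0, "ax": 0, "ay": 0, "az": 1, "grip": 1},
  {"x": 0, "y": 0, "z": 0, "ax": 0, "ay": 0, "az": 1, "grip": 1},
])

```text
clock: 7.3
eef_pos: [0.4497, 0.234, 0.1889]
tool_rot: [3.141, 0.001, 2.267]
contact_force: [0.1, 0.1, -0.5]
width: 0.0224
gripper_force: 50.1
```

```bash
python3 - <<'E'
from h import *
s=env.get_state();e=s['eef_pos'];print(e,s['tool_rot'],s['joint_pos'])
a=env.read_camera('scene');cv2.imwrite('pics/s5.png',a);cv2.imwrite('pics/w5.png',env.read_camera('wrist'))
S=env.camera_model('scene');k=12
def mk(f,e):
    C=cv2.resize(cv2.imread(f)[245:295,365:410],None,fx=9,fy=k,interpolation=cv2.INTER_CUBIC)
    for dz in [.048,.015,-.0188,-.0408,-.0608]:
        q=(proj(S,e+[0,0,dz])-[365,245]+.5)*[9,k];cv2.circle(C,tuple(int(x) for x in q),2,(0,0,255),-1)
    return C
C=cv2.imread('pics/s5.png')
cv2.imwrite('pics/c5.png',mk('pics/s5.png',e))
w=cv2.imread('pics/w5.png')
cv2.imwrite('pics/c5.png',np.hstack([mk('pics/s5.png',e),cv2.resize(w[170:380,200:340],(390,600))]))
E
```

```text
[0.4497 0.234  0.1889] [3.1406 0.0006 2.2675] [ 0.3787 -0.1209  1.7551 -0.0002  1.5062 -0.318 ]
```

View pics/c5.png

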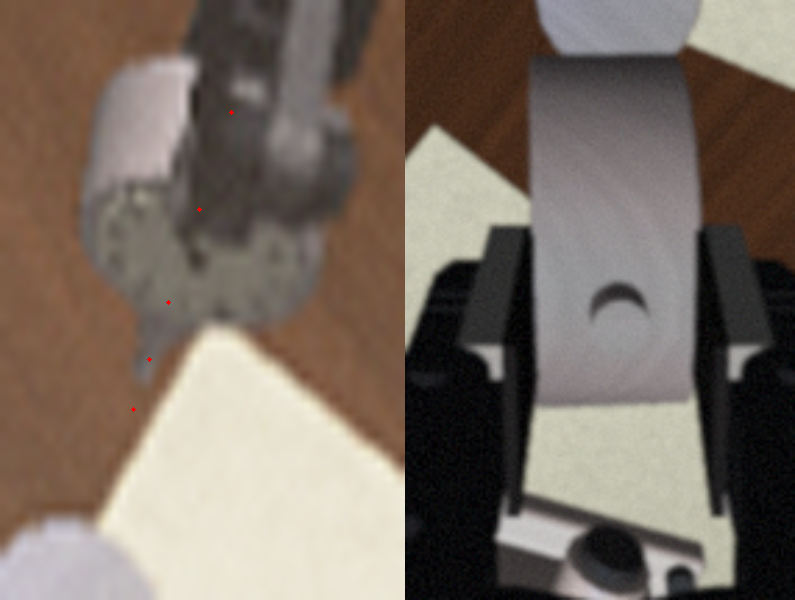

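The dial now faces the camera and the stem is visible, but the tip is too coarse to judge for tilt. I'll raise the gauge towards the scene camera and take finer looks at two yaws.

Emit:
servo_tool([
  {"x": 0.26, "y": 0.09, "z": 0.52, "ax": 0, "ay": 0, "az": 0, "grip": 1},
  {"x": 0.26, "y": 0.09, "z": 0.52, "ax": 0, "ay": 0, "az": 0, "grip": 1},
  {"x": 0.26, "y": 0.09, "z": 0.52, "ax": 0, "ay": 0, "az": 0, "grip": 1},
  {"x": 0.26, "y": 0.09, "z": 0.52, "ax": 0, "ay": 0, "az": 0, "grip": 1},
  {"x": 0.26, "y": 0.09, "z": 0.52, "ax": 0, "ay": 0, "az": 0, "grip": 1},
  {"x": 0.26, "y": 0.09, "z": 0.52, "ax": 0, "ay": 0, "az": 0, "grip": 1},
  {"x": 0.26, "y": 0.09, "z": 0.52, "ax": 0, "ay": 0, "az": 0, "grip": 1},
  {"x": 0.26, "y": 0.09, "z": 0.52, "ax": 0, "ay": 0, "az": 0, "grip": 1},
])

```text
clock: 8.2
eef_pos: [0.5801, 0.2795, 0.4483]
tool_rot: [3.14, 0.0, 2.268]
contact_force: [1.0, 0.2, -3.3]
width: 0.0224
gripper_force: 50.1
```

```bash
python3 - <<'E'
from h import *
s=env.get_state();a=env.read_camera('scene');cv2.imwrite('pics/s6.png',a);np.save('e6.npy',np.r_[s['eef_pos'],s['tool_rot']]);print(s['eef_pos'],s['tool_rot'])
E
```

```text
[0.5801 0.2795 0.4483] [3.1403 0.0005 2.2676]
```

Emit:
servo_tool([
  {"x": 0, "y": 0, "z": 0, "ax": 0, "ay": 0, "az": -1, "grip": 1},
  {"x": 0, "y": 0, "z": 0, "ax": 0, "ay": 0, "az": -1, "grip": 1},
  {"x": 0, "y": 0, "z": 0, "ax": 0, "ay": 0, "az": -1, "grip": 1},
  {"x": 0, "y": 0, "z": 0, "ax": 0, "ay": 0, "az": -1, "grip": 1},
  {"x": 0, "y": 0, "z": 0, "ax": 0, "ay": 0, "az": -1, "grip": 1},
  {"x": 0, "y": 0, "z": 0, "ax": 0, "ay": 0, "az": -1, "grip": 1},
  {"x": 0, "y": 0, "z": 0, "ax": 0, "ay": 0, "az": -1, "grip": 1},
])

```text
clock: 8.95
eef_pos: [0.5778, 0.279, 0.446]
tool_rot: [-3.139, 0.002, 1.483]
contact_force: [0.2, -0.3, -1.5]
width: 0.0223
gripper_force: 50.1
```

Emit:
servo_tool([
  {"x": 0, "y": 0, "z": 0, "ax": 0, "ay": 0, "az": -1, "grip": 1},
  {"x": 0, "y": 0, "z": 0, "ax": 0, "ay": 0, "az": -1, "grip": 1},
  {"x": 0, "y": 0, "z": 0, "ax": 0, "ay": 0, "az": -1, "grip": 1},
  {"x": 0, "y": 0, "z": 0, "ax": 0, "ay": 0, "az": -1, "grip": 1},
  {"x": 0, "y": 0, "z": 0, "ax": 0, "ay": 0, "az": -1, "grip": 1},
  {"x": 0, "y": 0, "z": 0, "ax": 0, "ay": 0, "az": -1, "grip": 1},
  {"x": 0, "y": 0, "z": 0, "ax": 0, "ay": 0, "az": -1, "grip": 1},
])

```text
clock: 9.65
eef_pos: [0.5783, 0.2792, 0.4468]
tool_rot: [-3.141, 0.002, 0.699]
contact_force: [-0.2, -0.0, -2.1]
width: 0.0223
gripper_force: 50.1
```

```bash
python3 - <<'E'
from h import *
s=env.get_state();a=env.read_camera('scene');cv2.imwrite('pics/s7.png',a);np.save('e7.npy',np.r_[s['eef_pos'],s['tool_rot']]);print(s['eef_pos'],s['tool_rot'])
S=env.camera_model('scene');o=[]
for n in '67':
    e=np.load(f'e{n}.npy');Rt=R.from_euler('xyz',e[3:]).as_matrix();c=proj(S,e[:3]-[0,0,.03]);u,v=int(c[0]-33),int(c[1]-50);print(n,u,v)
    C=cv2.resize(cv2.imread(f'pics/s{n}.png')[v:v+100,u:u+66],None,fx=6,fy=6,interpolation=cv2.INTER_CUBIC)
    for dz in [.048,.015,-.0188,-.0408,-.0608]:
        q=(proj(S,e[:3]-Rt[:,2]*dz)-[u,v]+.5)*6;cv2.circle(C,tuple(int(x) for x in q),2,(0,0,255),-1);print(q)
    o.append(C)
cv2.imwrite('pics/c6.png',np.hstack(o))
E
```

```text
[0.5783 0.2792 0.4468] [-3.1409  0.002   0.6992]
6 342 204
[271.7362 124.5275]
[240.4821 207.4146]
[211.4149 284.1604]
[193.9138 330.2112]
[178.8815 369.6725]
7 342 204
[274.5519 124.3172]
[243.4945 206.5766]
[214.6059 282.7538]
[197.2103 328.4696]
[182.2673 367.6474]
```

View pics/c6.png

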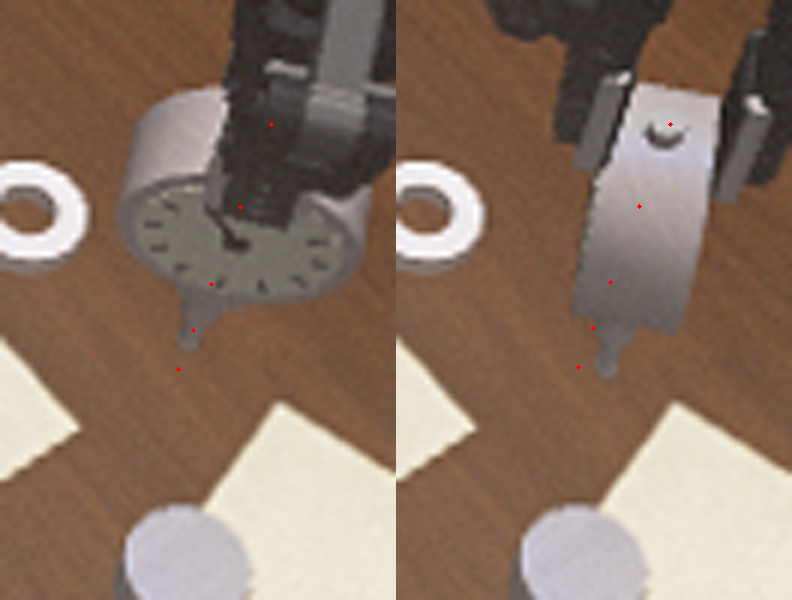

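Now it is clear: the ball tip is at crop (187,343) in the left view and (211,373) in the right one, where (179,370) and (182,368) were predicted. The gauge is therefore leaning slightly towards tool −y in the grip. I'll solve for its pose in the tool frame.

```bash
python3 - <<'E'
from h import *
from scipy.optimize import least_squares
S=env.camera_model('scene')
E={n:np.load(f'e{n}.npy') for n in '67'}
obs=[('6',(187,343),(0,0,-.0405)),('7',(211,373),(0,0,-.0405)),('7',(266,136),(0,0,.066)),('6',(237,243),(.0125,0,.034)),('6',(197,305),(0,0,-.012)),('7',(222,333),(0,0,-.012))]
# gauge frame in tool: x->tool y, z->-tool z
R0=np.array([[0,1,0],[1,0,0],[0,0,-1.]]);R0=np.c_[[0,1,0],[1,0,0],[0,0,-1]]
def f(x,bias=True):
    r=[]
    for n,(u,v),p in obs:
        e=E[n];Rt=R.from_euler('xyz',e[3:]).as_matrix()
        pt=x[:3]+R.from_rotvec([x[3],x[4],0]).as_matrix()@R0@np.array(p)
        q=proj(S,e[:3]+Rt@pt);o=np.array([342+u/6-.5,204+v/6-.5]);r+=list(q-o+x[5:7]*bias)
    return np.r_[np.array(r),x[5:7]/1.5]
for b in (True,False):
    s=least_squares(lambda x:f(x,b),np.zeros(7));x=s.x;print('org in tool mm',x[:3]*1e3,'tilt about tool x,y deg',np.degrees(x[3:5]),'bias',x[5:]);print(s.fun)
    Rg=R.from_rotvec([x[3],x[4],0]).as_matrix()@R0;print('tip in tool mm',(x[:3]+Rg@[0,0,-.042])*1e3,'axis',Rg[:,2])
E
```

```text
org in tool mm [ 1.2095 -5.1579 21.2357] tilt about tool x,y deg [ 4.1372 -0.17  ] bias [-0.6041 -0.0196]
[-0.6205  0.4945 -0.4292  1.1797  0.4373  0.4128 -0.4666  1.2372  1.201
 -1.5623  0.1464 -1.7531 -0.4027 -0.0131]
tip in tool mm [ 1.085  -8.1879 63.1261] axis [ 0.003   0.0721 -0.9974]
org in tool mm [ 0.6346 -4.7579 21.7573] tilt about tool x,y deg [ 4.1624 -0.2388] bias [0. 0.]
[-0.5104  0.7913 -0.0821  0.9643  0.6782  0.2928 -0.3652  1.6164  1.3104
 -1.237   0.4683 -1.9466  0.      0.    ]
tip in tool mm [ 0.4597 -7.8064 63.6462] axis [ 0.0042  0.0726 -0.9974]
```

```bash
cat >> h.py <<'E'
A=np.array([.0035,.0723,-.9974]);TIP=np.array([.0008,-.0080,.0625])
def plan(target,axis,dyaw=0):
    """shift/turn (units) so that the free tip is at target, gauge axis along axis"""
    s=env.get_state();Rt=R.from_euler('xyz',s['tool_rot']);Ry=R.from_euler('z',dyaw)*Rt
    a=Ry.apply(A);axis=axis/np.linalg.norm(axis);c=np.cross(a,axis);Q=R.from_rotvec(c/np.linalg.norm(c)*np.arctan2(np.linalg.norm(c),a@axis))
    Rd=Q*Ry;print('shift',(target-Rd.apply(TIP)-s['eef_pos'])/.5,'turn',(Rd*Rt.inv()).as_rotvec()/(np.pi/4),'tip now',s['eef_pos']+Rt.apply(TIP),'axis now',Rt.apply(A))
def force(n=8):
    f=[]
    for _ in range(n): env.read_camera('wrist');s=env.get_state();f.append(np.r_[s['contact_force'],s['eef_pos']])
    print('force',np.mean(f,0)[:3],'sd',np.std(f,0)[:3],'tcp',np.mean(f,0)[3:],s['tool_rot'],'w',s['width'],s['clock'])
E
python3 - <<'E'
from h import *
S=env.camera_model('scene');print('disc',onz(S,342+187/6-.5,204+562/6-.5,.03))
plan(np.array([.447,.237,.06]),np.array([0,0,1.]))
E
```

```text
disc [0.4468 0.2364 0.03  ]
shift [-0.26   -0.0911 -0.6481] turn [-0.0667 -0.0649  0.    ] tip now [0.5738 0.2858 0.3845] axis now [ 0.0509 -0.0524  0.9974]
```

Emit:
servo_tool([
  {"x": -0.26, "y": -0.091, "z": -0.2, "ax": -0.067, "ay": -0.065, "az": 0, "grip": 1},
  {"x": -0.26, "y": -0.091, "z": -0.25, "ax": -0.067, "ay": -0.065, "az": 0, "grip": 1},
  {"x": -0.26, "y": -0.091, "z": -0.3, "ax": -0.067, "ay": -0.065, "az": 0, "grip": 1},
  {"x": -0.26, "y": -0.091, "z": -0.38, "ax": -0.067, "ay": -0.065, "az": 0, "grip": 1},
  {"x": -0.26, "y": -0.091, "z": -0.46, "ax": -0.067, "ay": -0.065, "az": 0, "grip": 1},
  {"x": -0.26, "y": -0.091, "z": -0.54, "ax": -0.067, "ay": -0.065, "az": 0, "grip": 1},
  {"x": -0.26, "y": -0.091, "z": -0.61, "ax": -0.067, "ay": -0.065, "az": 0, "grip": 1},
  {"x": -0.26, "y": -0.091, "z": -0.648, "ax": -0.067, "ay": -0.065, "az": 0, "grip": 1},
])

```text
clock: 10.5
eef_pos: [0.4463, 0.2328, 0.1197]
tool_rot: [3.07, -0.001, 0.701]
contact_force: [0.3, -0.1, -1.6]
width: 0.0221
gripper_force: 50.1
```

```bash
python3 - <<'E'
from h import *
S=env.camera_model('scene');T=env.camera_model('top')
force(10)
plan(np.array([.447,.237,.034]),np.array([0,0,1.]))
s=env.get_state();tip=s['eef_pos']+R.from_euler('xyz',s['tool_rot']).apply(TIP)
a=env.read_camera('scene');cv2.imwrite('pics/s8.png',a)
print('pred tip px',proj(S,tip),'disc px',proj(S,np.array([.447,.237,.03])))
d=cv2.absdiff(a,cv2.imread('pics/scene0.png')).max(2)>35
u,v=proj(S,tip).astype(int)
for r in range(v-8,v+9): print(r,''.join('#' if x else '.' for x in d[r,u-20:u+20]))
print(u-20)
E
```

```text
force [-0.3615  0.1418 -1.9609] sd [1.207  1.0658 2.1366] tcp [0.4487 0.2338 0.1236] [ 3.0675 -0.0086  0.6989] w 0.022320591333665735 11.0
shift [-0.0042 -0.0018 -0.0584] turn [-0.0025  0.0064  0.    ] tip now [0.4494 0.238  0.0632] axis now [-0.005 -0.002  1.   ]
pred tip px [374.9779 292.3837] disc px [372.7879 297.3956]
284 ........................##########......
285 .......................##########.......
286 .......................##########.......
287 ......................###########.......
288 .....................###########........
289 .....................####..#####........
290 .....................###................
291 ....................###.................
292 .....................#..................
293 ........................................
294 ........................................
295 ........................................
296 ........................................
297 ........................................
298 ........................................
299 ........................................
300 ........................................
354
```

The tip silhouette ends at (375,292) against a predicted (375,292), so the pose fit is good. I'll descend gently.

Emit:
servo_tool([
  {"x": -0.003, "y": -0.001, "z": -0.02, "ax": 0, "ay": 0, "az": 0, "grip": 1},
  {"x": -0.003, "y": -0.001, "z": -0.036, "ax": 0, "ay": 0, "az": 0, "grip": 1},
  {"x": -0.003, "y": -0.001, "z": -0.048, "ax": 0, "ay": 0, "az": 0, "grip": 1},
  {"x": -0.003, "y": -0.001, "z": -0.056, "ax": 0, "ay": 0, "az": 0, "grip": 1},
  {"x": -0.003, "y": -0.001, "z": -0.06, "ax": 0, "ay": 0, "az": 0, "grip": 1},
  {"x": -0.003, "y": -0.001, "z": -0.064, "ax": 0, "ay": 0, "az": 0, "grip": 1},
  {"x": -0.003, "y": -0.001, "z": -0.066, "ax": 0, "ay": 0, "az": 0, "grip": 1},
  {"x": -0.003, "y": -0.001, "z": -0.066, "ax": 0, "ay": 0, "az": 0, "grip": 1},
])

```text
clock: 11.85
eef_pos: [0.4477, 0.2335, 0.0909]
tool_rot: [3.068, -0.005, 0.699]
contact_force: [-0.4, -0.0, -1.7]
width: 0.0222
gripper_force: 50.1
```

```bash
python3 -c "
from h import *
force(16)"
```

```text
force [-0.1098 -0.1386 -1.7431] sd [0.6193 0.5993 0.5522] tcp [0.4477 0.2335 0.091 ] [ 3.0685 -0.0052  0.6987] w 0.0225066264311966 12.65
```

Emit:
servo_tool([
  {"x": 0, "y": 0, "z": -0.002, "ax": 0, "ay": 0, "az": 0, "grip": 1},
  {"x": 0, "y": 0, "z": -0.004, "ax": 0, "ay": 0, "az": 0, "grip": 1},
  {"x": 0, "y": 0, "z": -0.006, "ax": 0, "ay": 0, "az": 0, "grip": 1},
  {"x": 0, "y": 0, "z": -0.006, "ax": 0, "ay": 0, "az": 0, "grip": 1},
])

```text
clock: 13.05
eef_pos: [0.4477, 0.2335, 0.0879]
tool_rot: [3.068, -0.005, 0.699]
contact_force: [0.5, 0.4, 0.7]
width: 0.0223
gripper_force: 50.3
```

```bash
python3 -c "
from h import *
force(12)"
```

```text
force [ 0.0531 -0.1355 -0.3888] sd [0.4099 0.4394 0.561 ] tcp [0.4477 0.2335 0.088 ] [ 3.0684 -0.0053  0.6987] w 0.02254170112745417 13.65
```

Emit:
servo_tool([
  {"x": 0, "y": 0, "z": -0.002, "ax": 0, "ay": 0, "az": 0, "grip": 1},
  {"x": 0, "y": 0, "z": -0.004, "ax": 0, "ay": 0, "az": 0, "grip": 1},
  {"x": 0, "y": 0, "z": -0.007, "ax": 0, "ay": 0, "az": 0, "grip": 1},
  {"x": 0, "y": 0, "z": -0.007, "ax": 0, "ay": 0, "az": 0, "grip": 1},
])

```text
clock: 14.05
eef_pos: [0.4476, 0.2335, 0.0842]
tool_rot: [3.069, -0.005, 0.699]
contact_force: [0.7, 0.2, 0.9]
width: 0.0229
gripper_force: 50.4
```

```bash
python3 -c "
from h import *
force(18)"
```

```text
force [ 0.2758 -0.3233  0.8677] sd [0.5425 0.3813 0.5415] tcp [0.4477 0.2335 0.0845] [ 3.0684 -0.0053  0.6988] w 0.022571100642986203 14.95
```

The disc touch held for over a second at about +2.6 N. Now I'll lift and plan the casting approach.

Emit:
servo_tool([
  {"x": 0, "y": 0, "z": 0.02, "ax": 0, "ay": 0, "az": 0, "grip": 1},
  {"x": 0, "y": 0, "z": 0.08, "ax": 0, "ay": 0, "az": 0, "grip": 1},
  {"x": 0, "y": 0, "z": 0.16, "ax": 0, "ay": 0, "az": 0, "grip": 1},
  {"x": 0, "y": 0, "z": 0.24, "ax": 0, "ay": 0, "az": 0, "grip": 1},
  {"x": 0, "y": 0, "z": 0.24, "ax": 0, "ay": 0, "az": 0, "grip": 1},
  {"x": 0, "y": 0, "z": 0.24, "ax": 0, "ay": 0, "az": 0, "grip": 1},
])

```text
clock: 15.55
eef_pos: [0.4483, 0.2338, 0.2059]
tool_rot: [3.068, -0.008, 0.699]
contact_force: [0.3, 0.4, -2.5]
width: 0.0224
gripper_force: 50.1
```

```bash
sed -i 's/TIP=np.array(.*/TIP=np.array([.0008,-.0080,.0595]);F=np.array([.566,.0147,.075]);N=np.array([-.318,-.125,.940])/' h.py; python3 -c "
from h import *
plan(F+.04*N,N)
plan(F+.04*N,N,.5)"
```

```text
shift [ 0.1751 -0.4702 -0.0739] turn [ 0.1602 -0.4079 -0.    ] tip now [0.4469 0.2374 0.146 ] axis now [-0.0041 -0.0017  1.    ]
shift [ 0.1778 -0.4679 -0.0726] turn [ 0.0524 -0.4405  0.6293] tip now [0.4469 0.2374 0.146 ] axis now [-0.0041 -0.0017  1.    ]
```

Emit:
servo_tool([
  {"x": 0.03, "y": -0.08, "z": 0, "ax": 0.03, "ay": -0.07, "az": 0, "grip": 1},
  {"x": 0.06, "y": -0.16, "z": 0, "ax": 0.06, "ay": -0.15, "az": 0, "grip": 1},
  {"x": 0.09, "y": -0.24, "z": 0, "ax": 0.09, "ay": -0.23, "az": 0, "grip": 1},
  {"x": 0.12, "y": -0.32, "z": 0, "ax": 0.12, "ay": -0.31, "az": 0, "grip": 1},
  {"x": 0.15, "y": -0.4, "z": -0.03, "ax": 0.15, "ay": -0.38, "az": 0, "grip": 1},
  {"x": 0.17, "y": -0.46, "z": -0.06, "ax": 0.16, "ay": -0.408, "az": 0, "grip": 1},
  {"x": 0.175, "y": -0.47, "z": -0.074, "ax": 0.16, "ay": -0.408, "az": 0, "grip": 1},
  {"x": 0.175, "y": -0.47, "z": -0.074, "ax": 0.16, "ay": -0.408, "az": 0, "grip": 1},
])

```text
clock: 16.35
eef_pos: [0.533, -0.0022, 0.1638]
tool_rot: [2.96, -0.327, 0.714]
contact_force: [0.0, 0.4, -2.1]
width: 0.0223
gripper_force: 50.2
```

```bash
python3 - <<'E'
from h import *
S=env.camera_model('scene')
force(10)
plan(F+.008*N,N)
a=env.read_camera('scene');cv2.imwrite('pics/s9.png',a)
s=env.get_state();Rt=R.from_euler('xyz',s['tool_rot']);tip=s['eef_pos']+Rt.apply(TIP)
print('pred tip px',proj(S,tip),'face px',proj(S,F),'joints',s['joint_pos'])
b=cv2.imread('pics/scene0.png');d=cv2.absdiff(a,b).max(2)>30
u,v=proj(S,tip).astype(int)
for r in range(v-10,v+12): print(r,''.join('#' if x else '.' for x in d[r,u-20:u+20]))
print(u-20)
E
```

```text
force [ 0.0886 -0.0213 -1.4704] sd [0.4481 0.4921 0.2988] tcp [ 0.5351 -0.0005  0.1675] [ 2.9539 -0.3311  0.7193] w 0.022432287453652035 16.85
shift [ 0.0213  0.0073 -0.0578] turn [ 0.0013 -0.0023  0.0001] tip now [0.5527 0.01   0.1114] axis now [-0.3163 -0.124   0.9406]
pred tip px [286.2815 235.7812] face px [282.904  247.4252] joints [-0.2053 -0.4394  2.1049  0.1582  1.1291  0.6353]
225 .....................#######............
226 .....................####...............
227 ....................#####...............
228 ....................#####...............
229 ....................#####...............
230 ....................####................
231 ....................###.................
232 ....................###.................
233 ....................###.................
234 ....................##..................
235 ...................###..................
236 ....................#...................
237 ........................................
238 ........................................
239 ........................................
240 ........................................
241 ........................................
242 ........................................
243 ........................................
244 ........................................
245 ........................................
246 ........................................
266
```

Emit:
servo_tool([
  {"x": 0.006, "y": 0.002, "z": -0.017, "ax": 0, "ay": 0, "az": 0, "grip": 1},
  {"x": 0.012, "y": 0.004, "z": -0.034, "ax": 0, "ay": 0, "az": 0, "grip": 1},
  {"x": 0.017, "y": 0.006, "z": -0.048, "ax": 0, "ay": 0, "az": 0, "grip": 1},
  {"x": 0.021, "y": 0.008, "z": -0.058, "ax": 0, "ay": 0, "az": 0, "grip": 1},
  {"x": 0.023, "y": 0.008, "z": -0.064, "ax": 0, "ay": 0, "az": 0, "grip": 1},
  {"x": 0.025, "y": 0.009, "z": -0.069, "ax": 0, "ay": 0, "az": 0, "grip": 1},
  {"x": 0.025, "y": 0.009, "z": -0.069, "ax": 0, "ay": 0, "az": 0, "grip": 1},
])

```text
clock: 17.6
eef_pos: [0.5476, 0.0031, 0.1325]
tool_rot: [2.955, -0.33, 0.718]
contact_force: [0.1, -0.7, -1.6]
width: 0.0224
gripper_force: 50.2
```

```bash
python3 -c "
from h import *
force(16);plan(F-.003*N,N)"
```

```text
force [-0.0823  0.0658 -1.753 ] sd [0.449  0.4891 0.3457] tcp [0.5477 0.003  0.1331] [ 2.9544 -0.3307  0.7181] w 0.022369843865495037 18.4
shift [ 0.0037  0.0022 -0.0086] turn [ 0.0016 -0.0029  0.0002] tip now [0.565  0.0139 0.0764] axis now [-0.3158 -0.1237  0.9407]
```

Emit:
servo_tool([
  {"x": 0.001, "y": 0.001, "z": -0.003, "ax": 0, "ay": 0, "az": 0, "grip": 1},
  {"x": 0.002, "y": 0.001, "z": -0.005, "ax": 0, "ay": 0, "az": 0, "grip": 1},
  {"x": 0.003, "y": 0.002, "z": -0.007, "ax": 0, "ay": 0, "az": 0, "grip": 1},
  {"x": 0.004, "y": 0.002, "z": -0.009, "ax": 0, "ay": 0, "az": 0, "grip": 1},
  {"x": 0.004, "y": 0.002, "z": -0.009, "ax": 0, "ay": 0, "az": 0, "grip": 1},
])

```text
clock: 18.9
eef_pos: [0.5496, 0.004, 0.1283]
tool_rot: [2.954, -0.331, 0.718]
contact_force: [-1.3, 0.2, -0.0]
width: 0.0224
gripper_force: 50.4
```

```bash
python3 -c "
from h import *
force(16);plan(F-.005*N,N)"
```

```text
force [-0.9359 -0.3162  0.1201] sd [0.4204 0.4597 0.2883] tcp [0.5497 0.004  0.1284] [ 2.9543 -0.3307  0.7181] w 0.022154671117063766 19.7
shift [ 0.0009  0.0008 -0.0035] turn [ 0.0017 -0.0028  0.0002] tip now [0.567  0.0149 0.072 ] axis now [-0.3159 -0.1237  0.9407]
```

Emit:
servo_tool([
  {"x": 0.001, "y": 0, "z": -0.002, "ax": 0, "ay": 0, "az": 0, "grip": 1},
  {"x": 0.001, "y": 0, "z": -0.002, "ax": 0, "ay": 0, "az": 0, "grip": 1},
])

```text
clock: 19.9
eef_pos: [0.5501, 0.004, 0.1272]
tool_rot: [2.954, -0.331, 0.718]
contact_force: [-1.5, -0.4, 0.1]
width: 0.0224
gripper_force: 50.5
```

```bash
python3 -c "
from h import *
force(16)
S=env.camera_model('scene');a=env.read_camera('scene');b=cv2.imread('pics/scene0.png');print(proj(S,F))
k=lambda im:cv2.resize(im[205:270,260:310],(400,520),interpolation=cv2.INTER_CUBIC)
cv2.imwrite('pics/c10.png',np.hstack([k(a),k(b)]))"
```

```text
force [-1.1827  0.0023  0.3193] sd [0.3907 0.5591 0.3654] tcp [0.5501 0.004  0.1274] [ 2.9543 -0.3307  0.7181] w 0.022412781460881215 20.7
[282.904  247.4252]
```

View pics/c10.png

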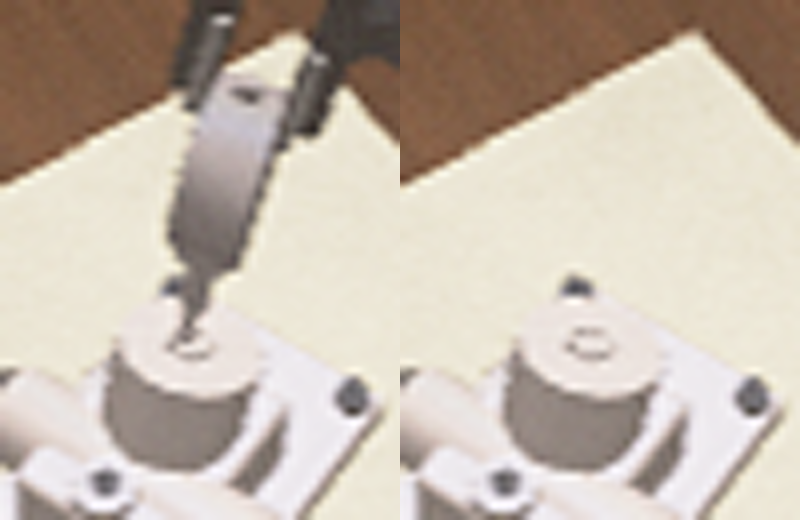

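The picture shows the tip inside the ring, but about 2 mm to the left of its centre (tip at about (182,339), ring centre (190,345)). I'll lift off, shift 2 mm and press again.

Emit:
servo_tool([
  {"x": -0.003, "y": -0.001, "z": 0.008, "ax": 0, "ay": 0, "az": 0, "grip": 1},
  {"x": -0.005, "y": -0.002, "z": 0.015, "ax": 0, "ay": 0, "az": 0, "grip": 1},
  {"x": -0.007, "y": 0.002, "z": 0.015, "ax": 0, "ay": 0, "az": 0, "grip": 1},
  {"x": -0.007, "y": 0.002, "z": 0.015, "ax": 0, "ay": 0, "az": 0, "grip": 1},
  {"x": -0.005, "y": 0.003, "z": 0.01, "ax": 0, "ay": 0, "az": 0, "grip": 1},
  {"x": -0.004, "y": 0.004, "z": 0.005, "ax": 0, "ay": 0, "az": 0, "grip": 1},
  {"x": -0.002, "y": 0.004, "z": 0, "ax": 0, "ay": 0, "az": 0, "grip": 1},
  {"x": -0.002, "y": 0.004, "z": 0, "ax": 0, "ay": 0, "az": 0, "grip": 1},
])

```text
clock: 21.55
eef_pos: [0.5492, 0.006, 0.127]
tool_rot: [2.955, -0.331, 0.718]
contact_force: [0.0, 0.6, 0.4]
width: 0.022
gripper_force: 50.4
```

```bash
python3 -c "
from h import *
force(20);s=env.get_state();print(s['gripper_force'])"
```

```text
force [-0.341   0.1023  0.4689] sd [0.4631 0.4382 0.6172] tcp [0.5492 0.006  0.1275] [ 2.9542 -0.3307  0.7181] w 0.02216502263252552 22.55
50.436364291235805
```

```bash
python3 -c "
from bench import env
print(env.close_job())"
```

```text
the job is handed in; nothing more can be done
None
```

The job is handed in, but no verdict came back. The gauge was set upright on the disc at about 2.6 N for over a second. It finished gripped and square to the sloping face, tip inside the ring by my measurements (no picture after the last 2 mm shift), at about 2.3 N, roughly half plunger travel.

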